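Discard spent guard cartridges and scan the empty tray back in

TASK

Pick up the tray by its black handle and tip it low over the yellow tub so that all four spent cartridges slide off into the tub, without touching them with the fingers. Then set the empty tray down squarely on the blue mat with its handle over the yellow stripe, let go, and squeeze and release the scanner's orange trigger to log it. Leave the bottle, the jar and the mouse alone.

Things in the scene. Friction and masses are not known exactly. Their poses are not given: they have to be found in the camera images.
- tub: Open yellow plastic waste tub fixed to the bench, 150 (its x) x 170 (its y) x 90 mm high, walls and floor 4 mm. Origin: centre of the underside, z up.
- tray: Loose aluminium tray, about 0.16 kg, plate 185 x 100 x 3 mm. Origin on its underside; z up, -x to the open lip (x = -85 mm, no wall), +x to the handle. Pan: side walls at y = +-48.5, back wall at x = 28.5 mm, 3 mm thick, tops 19 mm above the underside; behind it bare plate to x = 100 mm carries the handle. Cartridges start to slide at 25 to 40 degrees of tilt. Starts with lip roughly to the robot.
- tray_handle (a point): Grasp point of the tray's black upright handle: 12 mm thick along the tray's x, 50 mm wide along its y, standing from the plate up to 63 mm above the tray's underside. This point is on its centre plane, 80 mm along the tray's +x from its origin, 45 mm above the underside. Axes as the tray.
- tray_lip (a point): Middle of the tray's open lip edge, on the plate's upper face (tray x = -85 mm, 3 mm above the underside). Axes as the tray.
- station: Scan station fixed to the bench. Origin on the bench under the middle of a blue mat 230 (its x) x 150 (y) x 3 mm. Beside it a scanner lies on its side in a steel clamp: grey head (x 47 to 93, y -90 to -200 mm, top 84 mm high) looking to +y across the mat; black grip (x -55 to 55, y -147 to -177, z 45 to 79 mm) running from the head to -x. z up.
- mat_center (a point): Middle of the blue mat, on its top face (3 mm above the bench). Axes as the station.
- mat_stripe (a point): Middle of the yellow stripe (25 mm wide) across the blue mat, on its top face, 85 mm along station +x from the mat's middle. Axes as the station.
- trigger (a joint): Angle of the scanner's orange trigger: 0 released, 0.28 rad fully squeezed; reads above 0.18. Vertical hinge by the head (station x 44, y -131, z 62 mm); the blade, 50 long, 8 thick, 26 mm tall (z 49 to 75), runs to station -x on the +y side of the grip and swings towards the grip (-y), about 9 mm at its pad. Sprung back: 3 N at the pad to start, 9 N for full travel.
- trigger_pad (a point): Outer (station +y) face of the trigger, where a finger presses, 34 mm along the blade from the hinge. Moves with the trigger. At rest it is 50 mm in y from grip_back.
- grip_back (a point): Point on the back (station -y) face of the scanner's grip, facing away from the trigger pad, 62 mm above the bench. Axes as the station.
- cart0_c (a point): Centre of a spent guard cartridge: hexagonal steel piece 20 mm across flats, 20 mm high plus a red end button 15 mm wide and 3 mm thick on top, 25 g, starting upright in the tray's pan. This point is 11 mm above its base.
- cart1_c (a point): Centre of a spent guard cartridge: hexagonal steel piece 20 mm across flats, 20 mm high plus a red end button 15 mm wide and 3 mm thick on top, 25 g, starting upright in the tray's pan. This point is 11 mm above its base.
- cart2_c (a point): Centre of a spent guard cartridge: hexagonal steel piece 20 mm across flats, 20 mm high plus a red end button 15 mm wide and 3 mm thick on top, 25 g, starting upright in the tray's pan. This point is 11 mm above its base.
- cart3_c (a point): Centre of a spent guard cartridge: hexagonal steel piece 20 mm across flats, 20 mm high plus a red end button 15 mm wide and 3 mm thick on top, 25 g, starting upright in the tray's pan. This point is 11 mm above its base.
- amber: Bystander: amber glass bottle with white cap, 68 mm wide, 135 mm high. Origin under its centre.
- jar: Bystander: white jar with red lid, 60 mm wide, 75 mm high. Origin under its centre.
- mouse: Bystander: black computer mouse 105 x 60 x 26 mm. Origin under its centre.
Things that resemble listed ones, but are neither listed nor needed, are in the scene too. Several things look just like the tub: the one meant starts farthest to the robot's left. Of the things that look like the tray, the smaller one is meant.

How it is judged (in metres and radians):
On the way, in this order (a step that is already met when the one before it is completed fails the run):
1. all four cartridges are inside the tub, below its rim (x of cart0_c in the frame of tub between -0.075 and 0.075 m and y of cart0_c in the frame of tub between -0.085 and 0.085 m and z of cart0_c in the frame of tub between 0 and 0.085 m and x of cart1_c in the frame of tub between -0.075 and 0.075 m and y of cart1_c in the frame of tub between -0.085 and 0.085 m and z of cart1_c in the frame of tub between 0 and 0.085 m and x of cart2_c in the frame of tub between -0.075 and 0.075 m and y of cart2_c in the frame of tub between -0.085 and 0.085 m and z of cart2_c in the frame of tub between 0 and 0.085 m and x of cart3_c in the frame of tub between -0.075 and 0.075 m and y of cart3_c in the frame of tub between -0.085 and 0.085 m and z of cart3_c in the frame of tub between 0 and 0.085 m), for 0.2 s.
2. the empty tray lies flat on the mat, handle over the stripe, let go (horizontal distance between tray and mat_center below 0.03 m and horizontal distance between tray_handle and mat_stripe below 0.035 m and angle between tray's own z axis and vertical below 0.05 rad and height (world z) of tray between 0 and 0.008 m and contact force between the fingers and tray below 0.2 N and linear speed of tray below 0.02 m/s), for 0.2 s.
3. the trigger is squeezed (above 0.18 rad) while the tray lies on the mat (value of joint trigger above 0.18 rad and horizontal distance between tray and mat_center below 0.03 m and horizontal distance between tray_handle and mat_stripe below 0.035 m and angle between tray's own z axis and vertical below 0.05 rad and height (world z) of tray between 0 and 0.008 m), for 0.1 s.
At the end, for the whole second after the job is handed in: All four cartridges rest inside the tub below its rim; the tray lies flat (within 0.05 rad) and at rest on the blue mat, its origin within 30 mm of the mat's middle and its handle within 35 mm of the middle of the yellow stripe; it is released, and the trigger has sprung back (below 0.04 rad) (all of step 1 and all of step 2 and value of joint trigger below 0.04 rad and linear speed of each of cart0, cart1, cart2, cart3 below 0.03 m/s); the robot touches nothing.
It fails at once if the fingers handle a cartridge directly (contact force between the fingers and cart0 above 1 N or contact force between the fingers and cart1 above 1 N or contact force between the fingers and cart2 above 1 N or contact force between the fingers and cart3 above 1 N).
It fails at once if a cartridge is flung or dropped from far above the tub (faster than 2.2 m/s, a fall of 25 cm) (linear speed of any of cart0, cart1, cart2, cart3 above 2.2 m/s).
It fails at once if a bystander (bottle, jar or mouse) is shifted more than 30 mm or knocked over (distance of any of amber, jar, mouse from where it was at the start of the episode above 0.03 m or angle between any of amber, jar's own z axis and vertical above 0.5 rad).
It also fails if it takes over 72 s, if anything falls off the work surface, if the arm or the gripper's body presses on something with over 40 N, if the wrist force passes 120 N, or if a joint passes its speed limit or range.

ROBOT

A 6-joint arm with a two-finger parallel gripper is mounted at the origin on the work surface. World frame = base frame: x ahead of the robot, y to its left, z up, the work surface at z = 0. Lengths are in m, angles in degrees, forces in N, time in s.
With the tool pointing down it reaches from about 0.25 to 0.725 m from the base axis. Payload 9.7 kg.
Tool frame: the origin (TCP) lies between the finger pads; the fingertips stand bot.tcp_to_tips ahead of it and the grasp point (between the pads) lies 2 mm behind it (bot.tcp_to_tips is the distance from the TCP to the fingertips, in m); z points along the fingers, y is the line along which they close (so a half turn about z gives the same grasp; the last joint's range is limited). The gripper opens to 85 mm and grips with 20 to 120 N. Pads are 22 mm wide; open, the fingers measure 114 mm over their backs; the gripper's body (76 mm by 85 mm) begins 54 mm behind the grasp point. The pads swing forward as they close: fully open they stand 13 mm farther back than shut.
Start: joints at [75.688, 4.979, 10.078, 95.1, 0, 90], TCP at [0.136, 0.533, 0.248] pointing down, gripper open.
Joint ranges: [-179.16, 179.16], [-48.56, 103.87], [-65.8, 70.77], [-126.05, 130.52], [-82.76, 87.17], [-180, 180]. Speed limits (degrees/s): [127.2, 127.2, 147.25, 180, 180, 180].

INTERFACE

Orientations are given as [roll, pitch, yaw] about the fixed x, y, z axes, in that order (R = Rz(yaw) Ry(pitch) Rx(roll)).
In Python, from workcell import sensors, camera, camera_params, bot gives the robot as it stands.
- The arm moves only by the tool apply_moves, never from a script. Its argument "motion" is a list of rows, each an object with "jaw": the opening, from -1 (shut) to 1 (fully open); "xyz": the shift along the tool's x, y, z in mm, a list of three; "twist": the turn about the tool's z in rad. A call has 1 to 5 rows; each row is the pose to reach, as a shift and turn from the pose commanded when the call began, along the tool's axes at that moment; what a row does not reach only later rows make up. A row lasts 1/8 s, in which the tool goes at most 62.5 mm and 10.7 degrees, less where a joint would pass 70% of its speed; a pose out of reach is approached as far as the arm can. A call with a gripper value outside its range is refused whole. The fingers move at their own pace and stop on an object; "grip_force" is the grip in N (left out, the last holds). Time passes only in rows, so rows that repeat a pose let the fingers close. It gives the time, the measured TCP pose, the force, the opening and the grip force at its end, in the units of the state.
- sensors.get_obs(): the state, without advancing time (a new reading comes with each control period).
- camera(name): name is "side" or "top"; returns (picture, depth): 400x640x3 uint8, red, green, blue; 400x640 float32, m along the optical axis (not along the pixel's ray), 0 where there is no reading.
- camera_params(name): a dict with "mtx" (3x3 intrinsics, pixels), "rvec" (rotation vector, rad) and "tvec" (3), from world to camera coordinates, as OpenCV has them. Camera axes: x right, y down, z forward; pixel columns grow to the right and rows downward; lengths in m; the calibration is good to about 2 mm. A picture is of the moment at which its call begins. camera_params takes no time and is no camera call.
- bot.job_done(): hands the job in; it is judged then, once.
The state is a dict: "time": time; "q": joint angles; "qd": joint speeds; "joint_efforts": joint torques, N m; "ee_pos": TCP position; "tcp_rot": TCP orientation; "wrist_force": force on the tool from outside, world axes, zero at the start; "torque": the same for the moment, N m; "opening": finger opening in m; "grasp_force": force on a finger pad.
Only numpy, scipy, OpenCV 4.12 (cv2) and the standard library are available. Lean on these libraries where they do the work, as an engineer would, in place of code of your own. Each camera call takes 0.05 s, during which the arm holds its last target. There are 200 camera calls.

## Working session

There is one attempt and no reset: what is moved stays moved. The work goes in short steps, Python scripts to look and compute and a tool call to move; the robot and the scene stay as the last step left them, time stands still between calls to the robot, and variables do not carry over. Pictures are saved under pics/ and viewed, at most 10 in all, crops included, and the job is handed in when it is done.

Besides the shell and the picture viewer there is one more tool, called after "Request:" in YAML: its name, and indented under it one key for each argument. apply_moves: Moves the arm, as the interface text tells. Its arguments: {"type":"object","properties":{"motion":{"type":"array","items":{"type":"object","properties":{"jaw":{"type":"number"},"xyz":{"type":"array","items":{"type":"number"}},"twist":{"type":"number"}}}},"grip_force":{"type":"number"}},"required":["motion"]}

```bash
mkdir -p pics; ls
python3 - <<'E'
from workcell import sensors, camera, camera_params, bot
import cv2, numpy as np
o=sensors.get_obs(); print(o, bot.tcp_to_tips)
for n in("top","side"):
    im,d=camera(n); cv2.imwrite(f"pics/{n}0.png",im[:,:,::-1]); np.savez(f"{n}0.npz",im=im,d=d)
    p=camera_params(n); R=cv2.Rodrigues(np.array(p["rvec"],float))[0]; print(n,p["mtx"],R,-R.T@np.array(p["tvec"]).ravel())
E
```

```text
pics
{'time': 0.0, 'q': array([7.56873707e+01, 5.01222492e+00, 1.00326890e+01, 9.51008460e+01,
       1.90643398e-03, 8.99999778e+01]), 'qd': array([ 0.03901294, -0.02942066,  0.04835369,  0.00871904, -0.0261601 ,
        0.02309877]), 'joint_efforts': array([-4.82177984e-04, -5.20396614e+01,  4.64801967e+01,  1.65039708e-02,
        4.77179674e-05, -4.76145843e-06]), 'ee_pos': array([0.13590278, 0.53271332, 0.24755647]), 'tcp_rot': array([-1.79919618e+02, -1.90646331e-03,  1.65687390e+02]), 'wrist_force': array([0.10479342, 0.31500716, 0.06496006]), 'torque': array([-0.00292025,  0.01869123, -0.01026523]), 'grasp_force': 0.0, 'opening': 0.08553728805668213} 0.017
top [[362.48652284   0.         316.81696489]
 [  0.         362.48652284 198.05363288]
 [  0.           0.           1.        ]] [[-0.01135604 -0.99976603  0.01840991]
 [-0.98124934  0.00759927 -0.19259281]
 [ 0.19240785 -0.02025181 -0.98110605]] [ 0.31183049 -0.0189163   0.92003706]
side [[376.88311823   0.         316.5197812 ]
 [  0.         376.88311823 202.72585399]
 [  0.           0.           1.        ]] [[ 0.99936228 -0.03461737  0.00875613]
 [-0.01960668 -0.73692949 -0.67568521]
 [ 0.0298431   0.67508263 -0.73713827]] [ 0.43029738 -0.68294665  0.78151667]
```

View pics/top0.png

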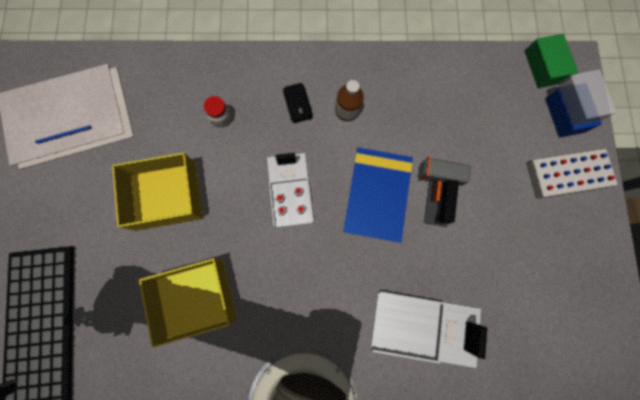

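View pics/side0.png

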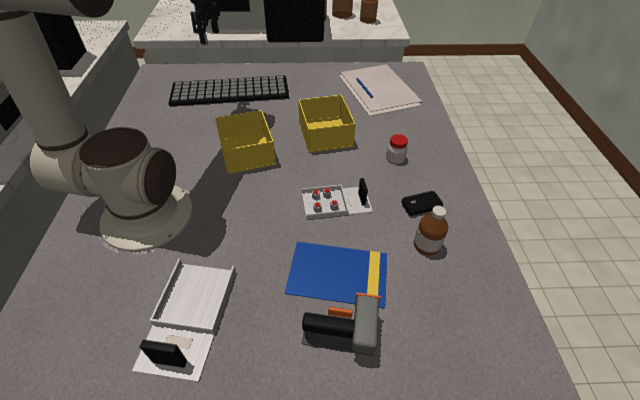

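The top view shows the two tubs at (157,190) and (186,302), and the left one is the target. The small tray is at (290,190) with its handle at (287,158) and four red buttons below it. The mat is at (380,195) with its stripe at the top edge, and the scanner is at (445,190). The big tray at (430,330) is the decoy. The side view agrees.

The tool stays vertical, so I plan to grip the handle across its 50 mm width. The tray can then pivot about the pad axis: firm grip to carry, light grip to tip.

```bash
cat > h.py <<'E'
import cv2, numpy as np
from workcell import camera, camera_params, sensors, bot
def cloud(n, f=None):
    if f: z=np.load(f); im,d=z["im"],z["d"]
    else: im,d=camera(n)
    p=camera_params(n); K=np.array(p["mtx"]); R=cv2.Rodrigues(np.array(p["rvec"],float))[0]; t=np.array(p["tvec"],float).ravel()
    v,u=np.mgrid[:400,:640]
    pc=np.stack([(u-K[0,2])/K[0,0]*d,(v-K[1,2])/K[1,1]*d,d],-1)
    W=(pc-t)@R; W[d<=0]=np.nan
    return im,cv2.cvtColor(im,cv2.COLOR_RGB2HSV),W
def rect(P):
    (c,s,a)=cv2.minAreaRect((P[:,:2]*1000).astype(np.float32)); return np.round(c,1),np.round(s,1),round(a,1),np.round(np.median(P[:,2])*1000,1),len(P)
def box(W,x0,x1,y0,y1,z0=-1,z1=1):
    with np.errstate(invalid="ignore"): return (W[...,0]>x0)&(W[...,0]<x1)&(W[...,1]>y0)&(W[...,1]<y1)&(W[...,2]>z0)&(W[...,2]<z1)
E
python3 - <<'E'
from h import *
for n in("top","side"):
    im,hsv,W=cloud(n,n+"0.npz"); H,S,V=cv2.split(hsv); print(n)
    yel=(H>20)&(H<35)&(S>120)&(V>50)
    for i,(m,nm) in enumerate([(yel&box(W,0,.6,.05,.6,.082,.1),"tubrims")]):
        k,l=cv2.connectedComponents(m.astype(np.uint8))
        for j in range(1,k):
            if (l==j).sum()>25: print(nm,rect(W[l==j]))
    tub=yel&box(W,.2,.6,.25,.6); print("tub all",rect(W[tub]))
    print("stripe",rect(W[yel&box(W,.2,.6,-.35,0,-.02,.02)]))
    blue=(H>100)&(H<125)&(S>120)&box(W,.15,.6,-.3,0,-.02,.02); print("blue",rect(W[blue]))
    near=box(W,.2,.55,-.05,.2)
    print("handle top",rect(W[near&(V<70)&box(W,0,1,-1,1,.055,.075)]))
    print("handle",rect(W[near&(V<70)&box(W,0,1,-1,1,.02,.075)]))
    wh=(S<60)&(V>130)&near&box(W,0,1,-1,1,-.01,.03); print("tray",rect(W[wh]))
    red=((H<8)|(H>172))&(S>120)&box(W,.2,.45,0,.2)
    k,l=cv2.connectedComponents(red.astype(np.uint8))
    for j in range(1,k): print("red",np.round(W[l==j].mean(0)*1000,1),(l==j).sum())
    org=(H>4)&(H<16)&(S>150)&box(W,.2,.6,-.4,-.1,.03,.1); print("orange",rect(W[org]),np.round(W[org].min(0)*1000),np.round(W[org].max(0)*1000))
    gr=(V<60)&box(W,.2,.6,-.4,-.2,.06,.09);print("grip",rect(W[gr]))
    hd=(S<50)&(V>60)&box(W,.2,.6,-.45,-.2,.075,.095);print("head",rect(W[hd]))
    print("jar",rect(W[((H<8)|(H>172))&(S>120)&box(W,.4,.7,.1,.4,.05,.1)]))
    print("amberish",rect(W[box(W,.4,.75,-.15,.0,.03,.16)]),"mouse",rect(W[(V<60)&box(W,.45,.75,-.03,.15,.005,.03)]))
E
```

```text
top
tubrims (array([499.2, 349.2]), array([150.4, 170.3]), 9.9, np.float64(88.8), 676)
tubrims (array([244.1, 260.5]), array([150.7, 171. ]), 15.5, np.float64(88.8), 623)
tub all (array([398.9, 348. ]), array([423. , 205.4]), 10.5, np.float64(5.4), 7730)
stripe (array([ 586.3, -214.6]), array([151.2,  23.4]), 79.2, np.float64(3.0), 418)
blue (array([ 501. , -197.5]), array([149.2, 224.9]), 79.1, np.float64(2.5), 4046)
handle top (array([269.3, 179.9]), array([142. ,   1.7]), 15.4, np.float64(64.2), 124)
handle (array([269.3, 179.7]), array([143.2,   2.2]), 15.3, np.float64(47.6), 330)
tray (array([488.1,  30.5]), array([134. , 105.8]), 6.2, np.float64(2.9), 1815)
orange (array([ 514.4, -326.2]), array([124.7,  42.3]), 22.7, np.float64(73.4), 163) [ 451. -346.   49.] [ 575. -298.   88.]
grip (array([ 500.7, -350.6]), array([160.5,  84.6]), 18.7, np.float64(77.2), 713)
head (array([ 496.6, -340.3]), array([111.4, 140.9]), 76.8, np.float64(83.1), 693)
jar (array([694. , 218.1]), array([41.1, 12. ]), 89.8, np.float64(74.0), 79)
amberish (array([722.6, -79.5]), array([ 50., 140.]), 1.9, n
[... 501 characters left out ...]
9.2, np.float64(3.6), 4091)
handle top (array([0., 0.]), array([0., 0.]), 0.0, np.float64(nan), 0)
handle (array([0., 0.]), array([0., 0.]), 0.0, np.float64(nan), 0)
tray (array([472.7,  84.8]), array([153.9, 224.2]), 0.2, np.float64(4.2), 744)
orange (array([ 501.4, -337. ]), array([155.3,  53.9]), 36.6, np.float64(73.3), 239) [ 423. -375.   46.] [ 578. -300.   89.]
grip (array([ 499.3, -362.7]), array([156.7,  76.9]), 10.1, np.float64(78.7), 907)
head (array([ 495. , -346.2]), array([102.2, 146.8]), 78.2, np.float64(84.3), 1143)
jar (array([694.4, 215.2]), array([10.4, 38.7]), 1.3, np.float64(73.5), 39)
amberish (array([ 725.9, -122.5]), array([48., 55.]), 0.1, np.float64(97.8), 709) mouse (array([601.2,  18.2]), array([ 70.8, 301.8]), 84.1, np.float64(24.4), 397)
  return _methods._mean(a, axis=axis, dtype=dtype,
  ret = ret.dtype.type(ret / rcount)
```

```bash
python3 - <<'E' 2>/dev/null
from h import *
for n in("top","side"):
    im,hsv,W=cloud(n,n+"0.npz"); H,S,V=cv2.split(hsv); print(n)
    print("px",W[158,287] if n=="top" else W[190,363])
    near=box(W,.38,.65,-.02,.2)
    print("handle top",rect(W[near&(V<80)&box(W,0,1,-1,1,.058,.07)]))
    print("handle",rect(W[near&(V<70)&box(W,0,1,-1,1,.025,.075)]))
    wh=(S<70)&(V>110)&near&box(W,0,1,-1,1,-.002,.008); 
    k,l,st,_=cv2.connectedComponentsWithStats(wh.astype(np.uint8))
    for j in range(1,k):
        if st[j,4]>60: print("plate",rect(W[l==j]))
    print("walls",rect(W[near&(V>110)&(S<70)&box(W,0,1,-1,1,.014,.022)]))
    red=((H<8)|(H>172))&(S>120)&box(W,.38,.6,0,.2)
    k,l=cv2.connectedComponents(red.astype(np.uint8))
    for j in range(1,k): print("red",np.round(W[l==j].mean(0)*1000,1),(l==j).sum())
    org=(H>2)&(H<16)&(S>150)&box(W,.4,.62,-.4,-.28,.045,.08); print("orange",rect(W[org]))
    k,l=cv2.connectedComponents(org.astype(np.uint8))
    for j in range(1,k): print("  or",rect(W[l==j]))
    gr=(V<60)&box(W,.4,.62,-.42,-.3,.07,.082);print("grip",rect(W[gr]))
    hd=(S<60)&(V>50)&box(W,.48,.65,-.45,-.28,.082,.095);print("head",rect(W[hd]))
print("bottle", rect(W[box(W,.6,.85,-.2,0,.03,.16)]),"mouse",rect(W[(V<60)&box(W,.62,.75,-.03,.15,.015,.03)]))
E
```

```text
top
px [0.58140659 0.03570698 0.06124803]
handle top (array([586.9,  40.4]), array([12.1, 45.5]), 7.7, np.float64(62.4), 93)
handle (array([586.7,  39.9]), array([12.6, 45.9]), 7.6, np.float64(60.7), 165)
plate (array([515.,  90.]), array([269.9, 220. ]), 0.0, np.float64(0.7), 6280)
walls (array([502.1,  32. ]), array([157.7,  99.6]), 6.4, np.float64(18.4), 187)
red [581.   40.5  62.6] 1
red [582.1  36.4  50.7] 1
red [583.4  24.5  38. ] 1
red [581.   47.9  28.8] 1
red [507.2  10.1  25.8] 19
red [489.8  56.3  25.1] 21
red [460.1   4.8  25.2] 14
red [457.7  52.1  25.6] 20
orange (array([ 497.6, -333.2]), array([88.3, 42.3]), 22.7, np.float64(71.9), 125)
  or (array([ 533.6, -304.7]), array([0., 0.]), 0.0, np.float64(79.8), 1)
  or (array([ 529., -299.]), array([2.4, 2.5]), 75.5, np.float64(65.9), 6)
  or (array([ 497.1, -329.4]), array([14.2, 56.9]), 68.8, np.float64(71.9), 116)
  or (array([ 479.8, -342.3]), array([0., 0.]), 0.0, np.float64(64.6), 1)
  or (array([ 450.9, -335.9]), array([0., 0.]), 0.0, np.float64(76.2), 1)
grip (array([ 471.5, -337.6]), array([ 91.3, 104.5]), 79.9, np
[... 776 characters left out ...]
y([ 577.7, -310.8]), array([0., 0.]), 0.0, np.float64(79.0), 1)
  or (array([ 531.4, -302.7]), array([3.7, 0.8]), 80.7, np.float64(50.2), 4)
  or (array([ 496.5, -330. ]), array([ 7.5, 48.3]), 80.0, np.float64(70.5), 185)
  or (array([ 422.9, -361.7]), array([0., 0.]), 0.0, np.float64(64.9), 1)
  or (array([ 495.7, -374.8]), array([0., 0.]), 0.0, np.float64(57.1), 1)
grip (array([ 494.1, -354.3]), array([ 85.7, 147.4]), 77.5, np.float64(78.9), 822)
head (array([ 545. , -356.7]), array([102.1,  43. ]), 78.7, np.float64(84.5), 1004)
bottle (array([ 731.4, -129.6]), array([53.4, 67.3]), 54.4, np.float64(89.2), 1023) mouse (array([728.5,   3.1]), array([55.4, 57.1]), 16.2, np.float64(25.5), 299)
```

```bash
cat >> h.py <<'E'
from scipy.spatial.transform import Rotation as Ro
def mv(x,y,z,ydir,start=None):
    "shift (mm, tool axes) and twist (rad) from the present (or given pos,rot) to TCP x,y,z with tool y along ydir (deg)"
    o=sensors.get_obs(); p,r=(o["ee_pos"],o["tcp_rot"]) if start is None else start
    R=Ro.from_euler("xyz",r,degrees=True).as_matrix()
    a=np.degrees(np.arctan2(R[1,1],R[0,1])); d=(ydir-a+90)%180-90
    print("t",round(o["time"],2),"F",np.round(o["wrist_force"],1),"open",round(o["opening"]*1000,1),"shift",np.round(R.T@(np.array([x,y,z])/1000-p)*1000,1),"twist",round(-np.radians(d),3),"ydir now",round(a,1))
E
python3 -c "
from h import *
mv(588,41,150,96.8)"
```

```text
t 0.1 F [ 0.2  0.5 -0.1] open 85.2 shift [-559.6 -364.6   98.1] twist -0.369 ydir now 75.7
```

Request:
apply_moves:
  motion:
    - {"xyz": [-560,-365,0],"twist": -0.37,"jaw": 1}
    - {"xyz": [-560,-365,0],"twist": -0.37,"jaw": 1}
    - {"xyz": [-560,-365,0],"twist": -0.37,"jaw": 1}
    - {"xyz": [-560,-365,0],"twist": -0.37,"jaw": 1}
    - {"xyz": [-560,-365,0],"twist": -0.37,"jaw": 1}
  grip_force: 120

```text
time: 0.72
ee_pos: [0.3432, 0.3073, 0.2482]
tcp_rot: [180.0, 0.0, -173.1]
wrist_force: [0.7, 0.6, 0.0]
opening: 0.0855
grasp_force: 0.0
```

```bash
python3 -c "
from h import *
mv(588,41,150,96.8)"
```

```text
t 0.72 F [0.7 0.6 0. ] open 85.5 shift [-211.  -293.8   98.2] twist 0.002 ydir now 96.9
```

Request:
apply_moves:
  motion:
    - {"xyz": [-211,-294,0],"twist": 0,"jaw": 1}
    - {"xyz": [-211,-294,0],"twist": 0,"jaw": 1}
    - {"xyz": [-211,-294,0],"twist": 0,"jaw": 1}
    - {"xyz": [-211,-294,0],"twist": 0,"jaw": 1}
    - {"xyz": [-211,-294,60],"twist": 0,"jaw": 1}

```text
time: 1.35
ee_pos: [0.5506, 0.0823, 0.22]
tcp_rot: [180.0, 0.2, -173.2]
wrist_force: [0.5, 2.0, -0.3]
opening: 0.0858
grasp_force: 0.0
```

```bash
python3 -c "
from h import *
mv(588,41,43,96.8)"
```

```text
t 1.35 F [ 0.5  2.  -0.3] open 85.8 shift [-31.5 -45.5 177.1] twist 0.001 ydir now 96.8
```

Request:
apply_moves:
  motion:
    - {"xyz": [-32,-46,40],"twist": 0,"jaw": 1}
    - {"xyz": [-32,-46,60],"twist": 0,"jaw": 1}
    - {"xyz": [-32,-46,100],"twist": 0,"jaw": 1}
    - {"xyz": [-32,-46,125],"twist": 0,"jaw": 1}
    - {"xyz": [-32,-46,130],"twist": 0,"jaw": 1}

```text
time: 1.98
ee_pos: [0.5847, 0.0423, 0.0866]
tcp_rot: [180.0, -0.2, -173.1]
wrist_force: [0.4, -0.1, 0.0]
opening: 0.0855
grasp_force: 0.0
```

```bash
python3 - <<'E' 2>/dev/null
from h import *
mv(588,41,43,96.8)
im,hsv,W=cloud("side"); H,S,V=cv2.split(hsv)
near=box(W,.38,.65,-.02,.2)
print("handle",rect(W[near&(V<80)&box(W,.57,.61,-.02,.1,.03,.06)]))
E
```

```text
t 1.98 F [ 0.4 -0.1  0. ] open 85.5 shift [-3.3 -1.7 43.6] twist 0.001 ydir now 96.9
handle (array([584.2,  39.5]), array([10.7, 51. ]), 18.4, np.float64(45.5), 72)
```

Request:
apply_moves:
  motion:
    - {"xyz": [-2,-1,25],"twist": 0,"jaw": 1}
    - {"xyz": [-2,-1,44],"twist": 0,"jaw": 1}
    - {"xyz": [-2,-1,44],"twist": 0,"jaw": -0.2}
    - {"xyz": [-2,-1,44],"twist": 0,"jaw": -0.2}
    - {"xyz": [-2,-1,44],"twist": 0,"jaw": -0.2}

```text
time: 2.65
ee_pos: [0.5888, 0.0418, 0.0465]
tcp_rot: [-180.0, 0.1, -173.1]
wrist_force: [1.6, 0.7, 4.1]
opening: 0.048
grasp_force: 123.5
```

Request:
apply_moves:
  motion:
    - {"xyz": [0,0,0],"twist": 0,"jaw": -1}
    - {"xyz": [0,0,0],"twist": 0,"jaw": -1}
    - {"xyz": [0,0,0],"twist": 0,"jaw": -1}

```text
time: 3.02
ee_pos: [0.5888, 0.0417, 0.0464]
tcp_rot: [-180.0, 0.1, -173.1]
wrist_force: [-0.9, 0.7, 5.6]
opening: 0.0483
grasp_force: 124.2
```

Request:
apply_moves:
  motion:
    - {"xyz": [0,0,-5],"twist": 0,"jaw": -1}
    - {"xyz": [0,0,-10],"twist": 0,"jaw": -1}
    - {"xyz": [0,0,-20],"twist": 0,"jaw": -1}
    - {"xyz": [0,0,-30],"twist": 0,"jaw": -1}
    - {"xyz": [0,0,-30],"twist": 0,"jaw": -1}

```text
time: 3.65
ee_pos: [0.5886, 0.0417, 0.0761]
tcp_rot: [-180.0, 0.1, -173.1]
wrist_force: [0.1, 0.5, -3.6]
opening: 0.0482
grasp_force: 123.7
```

```bash
cat >> h.py <<'E'
def tilt(o=None):
    "tray: red button heights + plane fit to light points of tray, seen from side"
    for n in ("side","top"):
        im,hsv,W=cloud(n); H,S,V=cv2.split(hsv)
        o=sensors.get_obs(); p=o["ee_pos"]; R=Ro.from_euler("xyz",o["tcp_rot"],degrees=True).as_matrix()
        L=(W-p)@R*1000   # tool frame, x axis towards the lip for ydir~tray y
        red=((H<8)|(H>172))&(S>120)&(abs(L[...,0])<220)&(abs(L[...,1])<60)&(np.abs(L[...,2])<250)
        k,l,st,_=cv2.connectedComponentsWithStats(red.astype(np.uint8))
        print(n,"red L:",[np.round(L[l==j].mean(0)).astype(int).tolist() for j in range(1,k) if st[j,4]>5])
        m=(S<70)&(V>90)&(L[...,0]>15)&(L[...,0]<220)&(abs(L[...,1])<40)&(L[...,2]>10)&(L[...,2]<240)
        cv2.imwrite(f"pics/last_{n}.png",im[:,:,::-1])
        if m.sum()>30:
            P=L[m]; f=np.polyfit(P[:,0],P[:,2],1); g=abs(P[:,2]-np.polyval(f,P[:,0]))<8; f=np.polyfit(P[g,0],P[g,2],1); print("  slope deg",round(np.degrees(np.arctan(f[0])),1),g.sum(),"L x range",P[g,0].min().round(),P[g,0].max().round())
E
python3 - <<'E' 2>/dev/null
from h import *
tilt()
E
```

```text
side red L: [[95, 26, 20], [127, 26, 20], [83, -22, 20], [130, -25, 20]]
  slope deg 11.6 561 L x range 19.0 220.0
top red L: []
```

View pics/last_side.png

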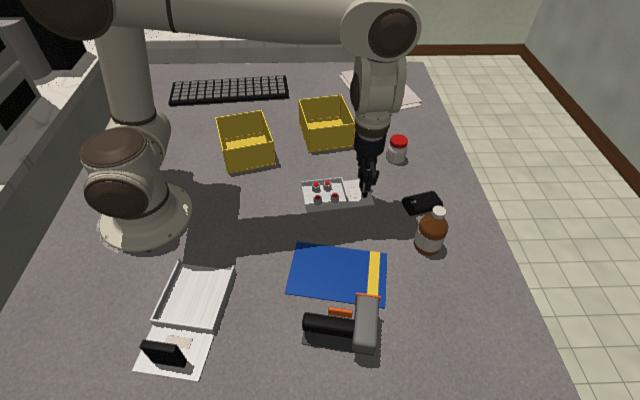

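```bash
python3 -c "
from h import *
print(sensors.get_obs()['q'].round(1))
mv(588,42,220,96.9);mv(515,265,220,10)"
```

```text
[ 4.1 10.5 -3.  76.5 -0.  -2.8]
t 3.75 F [ 0.5 -0.1 -2.6] open 48.1 shift [-1.000e-01  3.000e-01 -1.451e+02] twist -0.0 ydir now 96.9
t 3.75 F [ 0.5 -0.1 -2.6] open 48.1 shift [  45.7  230.5 -145.2] twist 1.516 ydir now 96.9
```

Request:
apply_moves:
  motion:
    - {"xyz": [0,0,-15],"twist": 0,"jaw": -1}
    - {"xyz": [0,0,-45],"twist": 0,"jaw": -1}
    - {"xyz": [0,0,-80],"twist": 0,"jaw": -1}
    - {"xyz": [0,0,-120],"twist": 0,"jaw": -1}
    - {"xyz": [0,0,-140],"twist": 0,"jaw": -1}

```text
time: 4.38
ee_pos: [0.5884, 0.0417, 0.2182]
tcp_rot: [-180.0, 0.2, -173.1]
wrist_force: [-0.8, 0.9, -3.1]
opening: 0.0479
grasp_force: 123.9
```

Request:
apply_moves:
  motion:
    - {"xyz": [2,8,0],"twist": 0.1,"jaw": -1}
    - {"xyz": [6,28,0],"twist": 0.25,"jaw": -1}
    - {"xyz": [11,55,0],"twist": 0.43,"jaw": -1}
    - {"xyz": [17,85,0],"twist": 0.61,"jaw": -1}
    - {"xyz": [23,115,0],"twist": 0.76,"jaw": -1}

```text
time: 5.0
ee_pos: [0.5509, 0.1538, 0.2157]
tcp_rot: [180.0, 0.0, 143.0]
wrist_force: [0.8, 0.0, -2.7]
opening: 0.048
grasp_force: 123.9
```

```bash
python3 -c "
from h import *
mv(515,265,220,10)"
```

```text
t 5.0 F [ 0.8  0.  -2.7] open 48.0 shift [95.6 67.2 -4.4] twist 0.751 ydir now 53.0
```

Request:
apply_moves:
  motion:
    - {"xyz": [24,17,0],"twist": 0.17,"jaw": -1}
    - {"xyz": [50,35,0],"twist": 0.35,"jaw": -1}
    - {"xyz": [75,53,0],"twist": 0.53,"jaw": -1}
    - {"xyz": [91,64,0],"twist": 0.69,"jaw": -1}
    - {"xyz": [96,67,0],"twist": 0.75,"jaw": -1}

```text
time: 5.62
ee_pos: [0.5137, 0.2652, 0.2155]
tcp_rot: [180.0, 0.0, 100.3]
wrist_force: [-0.0, -0.6, -2.7]
opening: 0.0484
grasp_force: 124.0
```

```bash
python3 - <<'E' 2>/dev/null
from h import *
mv(515,265,220,10)
tilt()
E
```

```text
t 5.62 F [-0.  -0.6 -2.7] open 48.4 shift [-0.4  1.2 -4.5] twist 0.005 ydir now 10.3
side red L: [[57, 6, -18], [95, 23, 21]]
  slope deg 0.4 108 L x range 16.0 168.0
top red L: [[49, -10, -71]]
  slope deg -0.1 283 L x range 15.0 95.0
```

View pics/last_side.png

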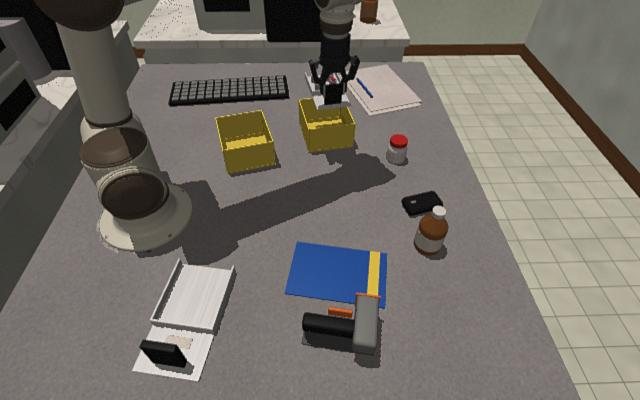

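The tray is level over the left tub, with the handle at about (330,92) towards the camera. Next I ease the grip so that it tips.

Request:
apply_moves:
  motion:
    - {"xyz": [0,0,0],"twist": 0,"jaw": -1}
    - {"xyz": [0,0,0],"twist": 0,"jaw": -1}
    - {"xyz": [0,0,0],"twist": 0,"jaw": -1}
  grip_force: 40

```text
time: 6.1
ee_pos: [0.5145, 0.2638, 0.2149]
tcp_rot: [180.0, 0.0, 100.4]
wrist_force: [0.2, -0.5, -2.5]
opening: 0.048
grasp_force: 124.0
```

```bash
python3 - <<'E' 2>/dev/null
from h import *
tilt()
E
```

```text
side red L: [[64, 7, -14], [94, 23, 21]]
  slope deg 0.5 107 L x range 18.0 164.0
top red L: []
  slope deg 0.3 279 L x range 16.0 94.0
```

Request:
apply_moves:
  motion:
    - {"xyz": [0,0,0],"twist": 0,"jaw": -0.9}
    - {"xyz": [0,0,0],"twist": 0,"jaw": -0.9}
  grip_force: 40

```text
time: 6.45
ee_pos: [0.5143, 0.2641, 0.2148]
tcp_rot: [-180.0, 0.0, 100.4]
wrist_force: [0.2, 0.4, -2.5]
opening: 0.0481
grasp_force: 124.0
```

```bash
python3 - <<'E' 2>/dev/null
from h import *
tilt()
E
```

```text
side red L: [[47, 3, -23], [95, 23, 21]]
  slope deg 0.1 111 L x range 15.0 162.0
top red L: []
  slope deg -0.6 278 L x range 15.0 93.0
```

Request:
apply_moves:
  motion:
    - {"xyz": [0,0,0],"twist": 0,"jaw": 0.08}
    - {"xyz": [0,0,0],"twist": 0,"jaw": 0.1}
  grip_force: 30

```text
time: 6.8
ee_pos: [0.5143, 0.2641, 0.2148]
tcp_rot: [-180.0, 0.0, 100.4]
wrist_force: [-0.4, 0.3, -2.9]
opening: 0.0482
grasp_force: 124.0
```

```bash
python3 - <<'E' 2>/dev/null
from h import *
tilt()
E
```

```text
side red L: [[56, 6, -19], [95, 24, 21]]
  slope deg 0.3 117 L x range 16.0 167.0
top red L: []
  slope deg -0.1 278 L x range 15.0 93.0
```

Request:
apply_moves:
  motion:
    - {"xyz": [0,0,0],"twist": 0,"jaw": 0.12}

```text
time: 7.02
ee_pos: [0.5143, 0.2641, 0.2148]
tcp_rot: [180.0, 0.0, 100.4]
wrist_force: [-0.3, 0.2, -2.2]
opening: 0.0482
grasp_force: 113.5
```

Request:
apply_moves:
  motion:
    - {"xyz": [0,0,0],"twist": 0,"jaw": 0.14}

```text
time: 7.15
ee_pos: [0.5143, 0.2641, 0.2148]
tcp_rot: [180.0, -0.0, 100.4]
wrist_force: [-0.3, 0.2, -2.4]
opening: 0.0487
grasp_force: 69.2
```

Request:
apply_moves:
  motion:
    - {"xyz": [0,0,0],"twist": 0,"jaw": 0.155}

```text
time: 7.28
ee_pos: [0.5143, 0.2642, 0.2148]
tcp_rot: [-180.0, -0.0, 100.4]
wrist_force: [-0.2, 0.4, -2.8]
opening: 0.0495
grasp_force: 35.7
```

```bash
python3 - <<'E' 2>/dev/null
from h import *
tilt()
E
```

```text
side red L: [[47, 3, -23], [96, 23, 21]]
  slope deg 0.6 108 L x range 15.0 167.0
top red L: []
  slope deg 0.4 266 L x range 15.0 93.0
```

Request:
apply_moves:
  motion:
    - {"xyz": [0,0,0],"twist": 0,"jaw": 0.16}
    - {"xyz": [0,0,0],"twist": 0,"jaw": 0.16}

```text
time: 7.62
ee_pos: [0.5143, 0.2641, 0.2148]
tcp_rot: [-180.0, 0.0, 100.4]
wrist_force: [0.0, -0.5, -2.6]
opening: 0.0495
grasp_force: 24.5
```

```bash
python3 - <<'E' 2>/dev/null
from h import *
tilt()
E
```

```text
side red L: [[48, 3, -22], [95, 23, 20]]
  slope deg 0.0 114 L x range 15.0 167.0
top red L: []
  slope deg -0.5 268 L x range 17.0 93.0
```

Request:
apply_moves:
  motion:
    - {"xyz": [0,0,0],"twist": 0,"jaw": 0.164}
    - {"xyz": [0,0,0],"twist": 0,"jaw": 0.164}

```text
time: 7.98
ee_pos: [0.5143, 0.2642, 0.2148]
tcp_rot: [-180.0, -0.0, 100.4]
wrist_force: [-0.3, 0.1, -2.8]
opening: 0.0496
grasp_force: 14.8
```

```bash
python3 - <<'E' 2>/dev/null
from h import *
tilt()
E
```

```text
side red L: [[53, -25, 44]]
  slope deg 26.6 41 L x range 27.0 116.0
top red L: [[95, 21, 84]]
  slope deg 33.0 232 L x range 15.0 117.0
```

Request:
apply_moves:
  motion:
    - {"xyz": [0,0,0],"twist": 0,"jaw": 0.164}
    - {"xyz": [0,0,0],"twist": 0,"jaw": 0.164}

```text
time: 8.32
ee_pos: [0.5144, 0.2642, 0.2149]
tcp_rot: [180.0, -0.0, 100.4]
wrist_force: [-0.6, -0.5, -1.5]
opening: 0.0492
grasp_force: 13.8
```

```bash
python3 - <<'E' 2>/dev/null
from h import *
tilt()
for n in("side","top"):
    im=cv2.imread(f"pics/last_{n}.png")
    c=im[40:180,250:410] if n=="side" else im[100:260,80:280]
    cv2.imwrite(f"pics/c1_{n}.png",cv2.resize(c,None,fx=3,fy=3))
E
```

```text
side red L: []
top red L: []
  slope deg 43.6 191 L x range 24.0 109.0
```

View pics/c1_top.png

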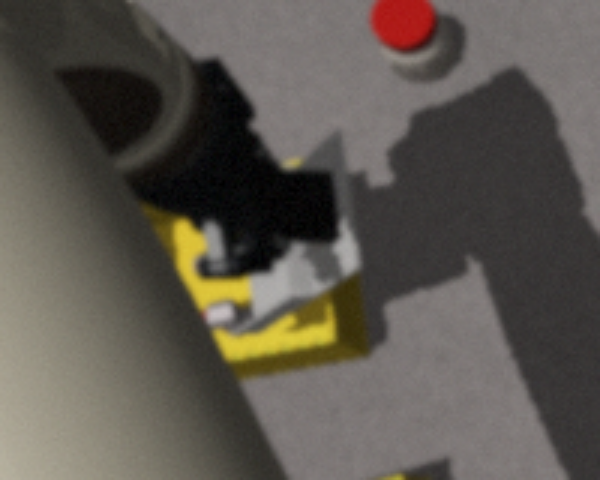

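The tray is tilted about 44° and a cartridge is falling into the tub at (220,315) in the crop. The wrist load has dropped by about 1 N. I'll wait a little longer, then tighten the grip and count.

Request:
apply_moves:
  motion:
    - {"xyz": [0,0,0],"twist": 0,"jaw": 0.162}
    - {"xyz": [0,0,0],"twist": 0,"jaw": 0.155}
    - {"xyz": [0,0,0],"twist": 0,"jaw": 0.1}
    - {"xyz": [0,0,0],"twist": 0,"jaw": 0.0}
    - {"xyz": [0,0,0],"twist": 0,"jaw": 0}
  grip_force: 120

```text
time: 9.05
ee_pos: [0.5143, 0.2641, 0.2148]
tcp_rot: [-180.0, 0.0, 100.4]
wrist_force: [0.2, -0.3, -1.5]
opening: 0.0479
grasp_force: 123.4
```

```bash
python3 - <<'E' 2>/dev/null
from h import *
tilt()
for i in range(3): camera("top"); print(sensors.get_obs()["wrist_force"].round(2))
print(rect(np.zeros((1,3))+1))
mv(515,230,330,10); mv(501,-197,0,79.2)
E
```

```text
side red L: []
top red L: []
  slope deg 50.5 187 L x range 23.0 107.0
[-0.2  -0.71 -1.75]
[-0.81  0.4  -1.54]
[ 0.69 -1.11 -1.75]
(array([1000., 1000.]), array([0., 0.]), 0.0, np.float64(1000.0), 1)
t 9.3 F [ 0.7 -1.1 -1.8] open 47.9 shift [ -33.7   -5.5 -115.2] twist 0.006 ydir now 10.4
t 9.3 F [ 0.7 -1.1 -1.8] open 47.9 shift [-451.2  -96.1  214.8] twist -1.201 ydir now 10.4
```

Request:
apply_moves:
  motion:
    - {"xyz": [0,0,-20],"twist": 0,"jaw": 0}
    - {"xyz": [0,0,-60],"twist": 0,"jaw": 0}
    - {"xyz": [-20,0,-100],"twist": 0,"jaw": 0}
    - {"xyz": [-60,0,-110],"twist": 0,"jaw": 0}
    - {"xyz": [-110,0,-110],"twist": 0,"jaw": 0}

```text
time: 9.93
ee_pos: [0.5345, 0.1555, 0.326]
tcp_rot: [179.9, -0.0, 100.5]
wrist_force: [0.1, 0.2, -1.5]
opening: 0.0477
grasp_force: 124.4
```

Request:
apply_moves:
  motion:
    - {"xyz": [-50,0,0],"twist": -0.1,"jaw": 0}
    - {"xyz": [-100,0,0],"twist": -0.2,"jaw": 0}
    - {"xyz": [-150,0,0],"twist": -0.3,"jaw": 0}
    - {"xyz": [-190,0,0],"twist": -0.4,"jaw": 0}
    - {"xyz": [-200,0,0],"twist": -0.4,"jaw": 0}

```text
time: 10.55
ee_pos: [0.5703, -0.043, 0.3246]
tcp_rot: [-180.0, -0.0, 123.2]
wrist_force: [0.2, 0.1, -1.9]
opening: 0.0477
grasp_force: 124.3
```

```bash
python3 - <<'E' 2>/dev/null
from h import *
tilt()
im=cv2.imread("pics/last_top.png"); cv2.imwrite("pics/tub2.png",cv2.resize(im[130:250,90:430],None,fx=2.3,fy=2.3))
mv(492,-196,260,79.2)
E
```

```text
side red L: []
top red L: []
t 10.65 F [-0.  -0.4 -3.5] open 47.9 shift [ -86.6 -150.    64.7] twist -0.804 ydir now 33.1
```

View pics/tub2.png

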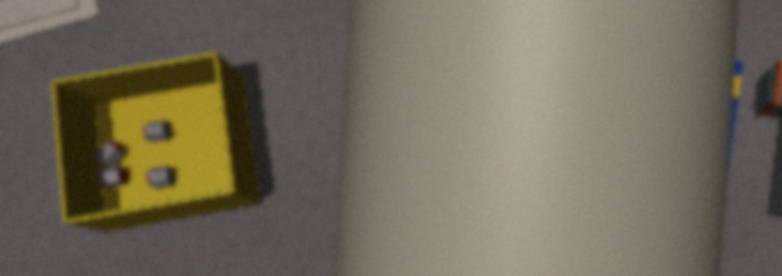

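All four cartridges lie in the tub, at (157,130), (160,177), (110,152) and (113,176) in the crop. Next I go to the mat.

Request:
apply_moves:
  motion:
    - {"xyz": [-17,-30,13],"twist": -0.16,"jaw": 0}
    - {"xyz": [-35,-60,26],"twist": -0.32,"jaw": 0}
    - {"xyz": [-54,-92,40],"twist": -0.49,"jaw": 0}
    - {"xyz": [-73,-124,54],"twist": -0.66,"jaw": 0}
    - {"xyz": [-87,-150,65],"twist": -0.8,"jaw": 0}

```text
time: 11.28
ee_pos: [0.492, -0.1955, 0.2594]
tcp_rot: [180.0, 0.0, 169.4]
wrist_force: [-0.4, 0.0, -2.1]
opening: 0.0478
grasp_force: 124.6
```

```bash
python3 - <<'E' 2>/dev/null
from h import *
camera("top"); tilt(); mv(492,-196,180,79.2)
E
```

```text
side red L: []
  slope deg 48.8 228 L x range 15.0 72.0
top red L: []
  slope deg 48.6 287 L x range 16.0 73.0
t 11.43 F [-0.4  0.3 -2.3] open 47.7 shift [-0.1 -0.6 79.6] twist -0.003 ydir now 79.0
```

Request:
apply_moves:
  motion:
    - {"xyz": [0,0,25],"twist": 0,"jaw": 0}
    - {"xyz": [0,0,55],"twist": 0,"jaw": 0.1}
    - {"xyz": [0,0,80],"twist": 0,"jaw": 0.13}
    - {"xyz": [0,0,90],"twist": 0,"jaw": 0.14}
    - {"xyz": [0,0,92],"twist": 0,"jaw": 0.148}

```text
time: 12.05
ee_pos: [0.4929, -0.195, 0.1681]
tcp_rot: [180.0, 0.0, 169.1]
wrist_force: [-0.3, 0.1, -1.5]
opening: 0.0488
grasp_force: 46.2
```

```bash
python3 - <<'E' 2>/dev/null
from h import *
tilt(); mv(492,-196,160,79.2)
E
```

```text
side red L: []
  slope deg 38.8 137 L x range 17.0 117.0
top red L: []
  slope deg 46.3 224 L x range 15.0 112.0
t 12.15 F [ 0.2 -0.3 -1.2] open 49.5 shift [ 0.9 -0.6  8.8] twist -0.001 ydir now 79.1
```

Request:
apply_moves:
  motion:
    - {"xyz": [0,0,8],"twist": 0,"jaw": 0.15}
    - {"xyz": [-13,0,15],"twist": 0,"jaw": 0.15}
    - {"xyz": [-26,0,23],"twist": 0,"jaw": 0.15}
    - {"xyz": [-38,0,32],"twist": 0,"jaw": 0.15}
    - {"xyz": [-49,0,42],"twist": 0,"jaw": 0.15}

```text
time: 12.78
ee_pos: [0.543, -0.2057, 0.1263]
tcp_rot: [-180.0, 0.2, 169.1]
wrist_force: [3.2, -0.6, 5.9]
opening: 0.0494
grasp_force: 44.6
```

```bash
python3 - <<'E' 2>/dev/null
from h import *
tilt(); mv(582,-213,50,79.2)
E
```

```text
side red L: []
  slope deg 30.0 1047 L x range 15.0 119.0
top red L: []
  slope deg 28.9 326 L x range 15.0 122.0
t 12.88 F [3.3 0.4 4.4] open 49.4 shift [-39.5   0.1  75.2] twist -0.001 ydir now 79.1
```

Request:
apply_moves:
  motion:
    - {"xyz": [-10,0,11],"twist": 0,"jaw": 0.15}
    - {"xyz": [-19,0,23],"twist": 0,"jaw": 0.15}
    - {"xyz": [-27,0,36],"twist": 0,"jaw": 0.15}
    - {"xyz": [-34,0,49],"twist": 0,"jaw": 0.15}
    - {"xyz": [-39,0,63],"twist": 0,"jaw": 0.15}

```text
time: 13.5
ee_pos: [0.5793, -0.2125, 0.0617]
tcp_rot: [180.0, -0.0, 169.1]
wrist_force: [1.5, -0.4, 2.4]
opening: 0.0494
grasp_force: 45.4
```

Request:
apply_moves:
  motion:
    - {"xyz": [-2,0,7],"twist": 0,"jaw": 0.15}
    - {"xyz": [-2,0,13],"twist": 0,"jaw": 0.15}
    - {"xyz": [-2,0,13],"twist": 0,"jaw": 0.15}

```text
time: 13.88
ee_pos: [0.5807, -0.2128, 0.0503]
tcp_rot: [-180.0, 0.0, 169.1]
wrist_force: [1.1, 1.4, 3.9]
opening: 0.0492
grasp_force: 44.9
```

```bash
python3 - <<'E' 2>/dev/null
from h import *
tilt(); mv(582,-213,48,79.2)
E
```

```text
side red L: []
  slope deg 0.1 1690 L x range 15.0 165.0
top red L: []
  slope deg 0.5 123 L x range 15.0 118.0
t 13.97 F [0.4 0.6 5.1] open 49.4 shift [-1.3  0.   2.3] twist -0.001 ydir now 79.1
```

The tray is flat on the mat. I'll press slightly, open the jaw and rise.

Request:
apply_moves:
  motion:
    - {"xyz": [0,0,2],"twist": 0,"jaw": 0.15}
    - {"xyz": [0,0,2],"twist": 0,"jaw": 0.2}
    - {"xyz": [0,0,1],"twist": 0,"jaw": 0.6}
    - {"xyz": [0,0,0],"twist": 0,"jaw": 1}
    - {"xyz": [0,0,0],"twist": 0,"jaw": 1}

```text
time: 14.6
ee_pos: [0.5808, -0.2128, 0.0497]
tcp_rot: [180.0, -0.0, 169.1]
wrist_force: [-0.0, 0.5, -1.1]
opening: 0.0854
grasp_force: 0.0
```

Request:
apply_moves:
  motion:
    - {"xyz": [0,0,-15],"twist": 0,"jaw": 1}
    - {"xyz": [0,0,-50],"twist": 0,"jaw": 1}
    - {"xyz": [0,0,-100],"twist": 0,"jaw": 1}
    - {"xyz": [20,0,-120],"twist": 0,"jaw": 1}
    - {"xyz": [70,0,-120],"twist": 0,"jaw": 1}

```text
time: 15.22
ee_pos: [0.5132, -0.2, 0.1726]
tcp_rot: [-180.0, 0.2, 169.2]
wrist_force: [-0.3, -1.2, -0.3]
opening: 0.0852
grasp_force: 0.0
```

```bash
python3 - <<'E' 2>/dev/null
from h import *
for n in("side","top"):
    im,hsv,W=cloud(n); H,S,V=cv2.split(hsv); print(n); cv2.imwrite(f"pics/p_{n}.png",im[:,:,::-1])
    near=box(W,.35,.68,-.29,-.1)
    print("handle",rect(W[near&(V<80)&box(W,.5,.65,-.28,-.12,.03,.073)]),"walls",rect(W[near&(V>110)&(S<70)&box(W,0,1,-1,1,.016,.026)]))
    wh=(S<70)&(V>120)&near&box(W,0,1,-1,1,.0,.012)
    print("plate",rect(W[wh]))
    P=W[wh]; A=np.c_[P[:,:2],np.ones(len(P))]; print("plane slopes",np.linalg.lstsq(A,P[:,2],rcond=None)[0])
    org=(H>2)&(H<16)&(S>150)&box(W,.44,.54,-.36,-.31,.045,.08)
    k,l=cv2.connectedComponents(org.astype(np.uint8))
    for j in range(1,k):
        if (l==j).sum()>20: print("  or",rect(W[l==j]))
    print("grip",rect(W[(V<50)&box(W,.41,.52,-.42,-.335,.06,.082)]),"head",rect(W[(S<60)&(V>50)&box(W,.48,.65,-.45,-.28,.082,.095)]))
# station frame predicted
c,s=np.cos(np.radians(-10.8)),np.sin(np.radians(-10.8))
for nm,(x,y) in dict(stripe=(85,0),sq=(10,-150),pad=(10,-127),back=(10,-177)).items(): print(nm,501.5+c*x-s*y,-197.4+s*x+c*y)
E
```

```text
side
handle (array([ 579.3, -214.3]), array([48.5, 11.3]), 81.2, np.float64(65.3), 146) walls (array([ 491.3, -149. ]), array([ 44.5, 121.9]), 57.0, np.float64(21.8), 110)
plate (array([ 515., -195.]), array([189.9, 329.9]), 90.0, np.float64(2.0), 2174)
plane slopes [-0.00576654  0.00387697  0.00697161]
  or (array([ 496.3, -329.6]), array([ 8.4, 48.9]), 79.7, np.float64(71.2), 193)
grip (array([ 469.6, -359.6]), array([ 33.6, 100.8]), 79.3, np.float64(78.7), 829) head (array([ 544.4, -357.1]), array([100. ,  43.8]), 78.7, np.float64(84.4), 984)
top
handle (array([ 585. , -194.3]), array([ 5.7, 11.3]), 2.7, np.float64(65.1), 11) walls (array([ 489.1, -149.1]), array([ 45. , 123.5]), 56.6, np.float64(21.4), 84)
plate (array([ 482.9, -170.1]), array([ 50.9, 123.7]), 79.8, np.float64(5.6), 563)
plane slopes [0.00323653 0.00252993 0.00452896]
grip (array([0., 0.]), array([0., 0.]), 0.0, np.float64(nan), 0) head (array([0., 0.]), array([0., 0.]), 0.0, np.float64(nan), 0)
stripe 584.9944163119385 -213.3274117397866
sq 483.2156753194282 -346.61690075516054
pad 487.5254455548999 -324.0242939884007
back 478.1563798256136 -373.13865652483514
```

```bash
python3 -c "
from h import *
mv(482,-353.5,64,79.2)"
```

```text
t 15.32 F [ 1.  -0.5  0.7] open 85.3 shift [  -3.1 -156.9  107.1] twist -0.002 ydir now 79.1
```

View pics/p_side.png

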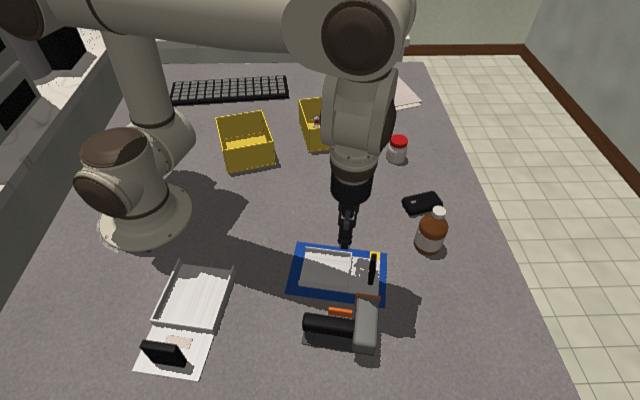

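The tray sits squarely on the mat, with its handle at (373,268) over the stripe. The scanner's trigger at (340,312) is clear. Next is the squeeze.

Request:
apply_moves:
  motion:
    - {"xyz": [-3,-40,0],"twist": 0,"jaw": 1}
    - {"xyz": [-3,-90,0],"twist": 0,"jaw": 1}
    - {"xyz": [-3,-140,0],"twist": 0,"jaw": 1}
    - {"xyz": [-3,-157,20],"twist": 0,"jaw": 1}
    - {"xyz": [-3,-157,50],"twist": 0,"jaw": 1}
  grip_force: 30

```text
time: 15.95
ee_pos: [0.4858, -0.3558, 0.1196]
tcp_rot: [-180.0, 0.1, 169.0]
wrist_force: [0.1, 0.2, -0.0]
opening: 0.0853
grasp_force: 0.0
```

Request:
apply_moves:
  motion:
    - {"xyz": [0,0,25],"twist": 0,"jaw": 1}
    - {"xyz": [0,0,45],"twist": 0,"jaw": 1}
    - {"xyz": [0,0,57],"twist": 0,"jaw": 1}
    - {"xyz": [0,0,57],"twist": 0,"jaw": 1}

```text
time: 16.45
ee_pos: [0.4853, -0.3538, 0.062]
tcp_rot: [180.0, -0.1, 169.1]
wrist_force: [0.3, 0.3, -0.7]
opening: 0.0855
grasp_force: 0.0
```

```bash
python3 -c "
from h import *
mv(482,-353.5,64,79.2)"
```

```text
t 16.45 F [ 0.3  0.3 -0.7] open 85.5 shift [ 3.3 -0.3 -2. ] twist -0.001 ydir now 79.1
```

Request:
apply_moves:
  motion:
    - {"xyz": [3,0,-2],"twist": 0,"jaw": 0.4}
    - {"xyz": [3,0,-2],"twist": 0,"jaw": 0.2}
    - {"xyz": [3,0,-2],"twist": 0,"jaw": 0.0}
    - {"xyz": [3,0,-2],"twist": 0,"jaw": 0.0}
    - {"xyz": [3,0,-2],"twist": 0,"jaw": 0.0}

```text
time: 17.08
ee_pos: [0.4832, -0.3522, 0.0663]
tcp_rot: [179.8, 0.1, 169.2]
wrist_force: [-1.3, 11.4, 7.7]
opening: 0.0428
grasp_force: 6.7
```

```bash
python3 -c "
from h import *
mv(482,-353.5,64,79.2); print(sensors.get_obs()['grasp_force'])
im,hsv,W=cloud('side'); H,S,V=cv2.split(hsv)
print(rect(W[(H>2)&(H<16)&(S>150)&box(W,.44,.54,-.37,-.31,.045,.08)]))"
```

```text
t 17.07 F [-1.3 11.4  7.7] open 42.8 shift [ 0.9 -1.5  2.3] twist 0.0 ydir now 79.2
6.691111015425122
(array([ 486.8, -351.4]), array([71.1, 18. ]), 18.7, np.float64(70.7), 53)
```

Request:
apply_moves:
  motion:
    - {"xyz": [0,-1,0],"twist": 0,"jaw": -0.06}
    - {"xyz": [0,-1,0],"twist": 0,"jaw": -0.1}
    - {"xyz": [0,-1,0],"twist": 0,"jaw": -0.1}
    - {"xyz": [0,-1,0],"twist": 0,"jaw": -0.1}
    - {"xyz": [0,-1,0],"twist": 0,"jaw": -0.1}

```text
time: 17.75
ee_pos: [0.4831, -0.3526, 0.0665]
tcp_rot: [179.8, 0.1, 169.2]
wrist_force: [-0.2, 14.4, 10.2]
opening: 0.0414
grasp_force: 29.1
```

The trigger is clamped at 29 N with a 41.4 mm opening, which means full travel. I'll release and retreat.

Request:
apply_moves:
  motion:
    - {"xyz": [0,0,0],"twist": 0,"jaw": 0.3}
    - {"xyz": [0,0,0],"twist": 0,"jaw": 1}
    - {"xyz": [0,0,0],"twist": 0,"jaw": 1}
    - {"xyz": [0,0,0],"twist": 0,"jaw": 1}
    - {"xyz": [0,0,-15],"twist": 0,"jaw": 1}

```text
time: 18.38
ee_pos: [0.4818, -0.3546, 0.0794]
tcp_rot: [180.0, -0.1, 169.1]
wrist_force: [0.1, 0.4, -0.3]
opening: 0.0856
grasp_force: 0.0
```

Request:
apply_moves:
  motion:
    - {"xyz": [0,0,-40],"twist": 0,"jaw": 1}
    - {"xyz": [0,0,-90],"twist": 0,"jaw": 1}
    - {"xyz": [0,0,-140],"twist": 0,"jaw": 1}
    - {"xyz": [100,0,-160],"twist": 0,"jaw": 1}
    - {"xyz": [100,0,-160],"twist": 0,"jaw": 1}

```text
time: 19.0
ee_pos: [0.3829, -0.3359, 0.2421]
tcp_rot: [-179.9, 0.1, 169.1]
wrist_force: [0.2, 0.0, -0.4]
opening: 0.085
grasp_force: 0.0
```

```bash
python3 - <<'E' 2>/dev/null
from h import *
for n in("side","top"):
    im,hsv,W=cloud(n); H,S,V=cv2.split(hsv); cv2.imwrite(f"pics/e_{n}.png",im[:,:,::-1])
    print(n,"handle",rect(W[(V<80)&box(W,.5,.65,-.28,-.12,.03,.073)]))
    org=(H>2)&(H<16)&(S>150)&box(W,.44,.54,-.36,-.31,.045,.08)
    k,l=cv2.connectedComponents(org.astype(np.uint8))
    for j in range(1,k):
        if (l==j).sum()>20: print("  trigger",rect(W[l==j]))
mv(482,-353.5,64,79.2)
E
```

```text
side handle (array([ 578.9, -214.1]), array([48. , 11.5]), 82.7, np.float64(65.1), 146)
  trigger (array([ 496.1, -329.9]), array([ 8.2, 49. ]), 78.7, np.float64(70.2), 179)
top handle (array([ 578.1, -210.9]), array([48.2, 13. ]), 80.5, np.float64(63.0), 170)
  trigger (array([ 496.9, -328.8]), array([14.2, 56.1]), 69.4, np.float64(71.7), 116)
t 19.1 F [-0.1 -0.7  1.3] open 85.2 shift [-101.2    2.   179.4] twist -0.003 ydir now 79.0
```

View pics/e_top.png

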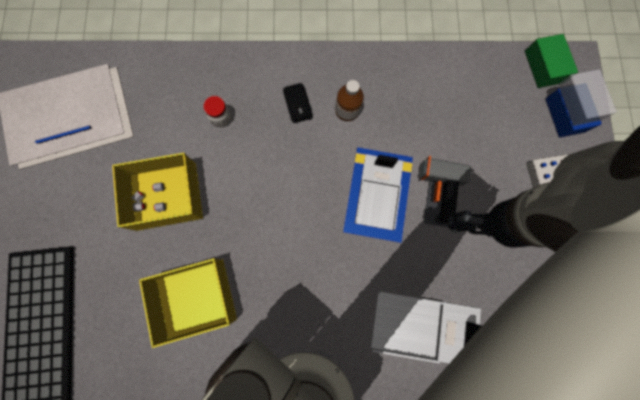

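The four cartridges are in the tub at (150,197), the tray is on the mat with its handle on the stripe at (386,160), and the trigger is back at rest. The jar, mouse and bottle have not moved, so I'm handing in.

```bash
python3 -c "
from workcell import bot
print(bot.job_done())"
```

```text
the job is handed in; nothing more can be done
None
```

I handed the job in at about 19 s of the 72 s allowed; no verdict came back, but the last pictures show all four cartridges in the left tub, the empty tray released on the mat with its handle on the stripe, the trigger squeezed and sprung back, and the jar, mouse and bottle where they started.

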